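# Fill the tin of levelling feet: six round one

## Robot

A 7-joint arm with a two-finger parallel gripper is mounted at the origin on the work surface. World frame = base frame: x ahead of the robot, y to its left, z up, the work surface at z = 0. Lengths are in m, angles in rad, forces in N, time in s.
With the tool pointing down it reaches from about 0.4 to 0.875 m from the base axis. Payload 19.3 kg.
Tool frame: the origin (TCP) lies where the fingers leave the gripper's body, on its centre line; the fingertips stand bot.tip_reach ahead of it and the grasp point (between the pads) lies 54 mm ahead of it (bot.tip_reach is the distance from the TCP to the fingertips, in m); z points along the fingers, y is the line along which they close (so a half turn about z gives the same grasp; the last joint's range is limited). The gripper opens to 85 mm and grips with 20 to 120 N. Pads are 22 mm wide; open, the fingers measure 114 mm over their backs; the gripper's body (76 mm by 85 mm) begins 54 mm behind the grasp point. The pads swing forward as they close: fully open they stand 13 mm farther back than shut.
Start: joints at [-1.213, 0.521, -0.036, 1.599, 0.021, 1.021, -0.113], TCP at [0.259, 0.569, 0.304] pointing down, gripper open.
Joint ranges: [-2.91, 2.91], [-0.3, 2.13], [-1.5, 1.42], [0.17, 2.43], [-1.26, 4.41], [0.16, 1.93], [-2.52, 2.52]. Speed limits (rad/s): [1.89, 1.89, 2.39, 2.39, 3.01, 3.01, 3.01].

## Interface

Orientations are given as [roll, pitch, yaw] about the fixed x, y, z axes, in that order (R = Rz(yaw) Ry(pitch) Rx(roll)).
In Python, from workcell import bot gives the robot as it stands. The module is installed in compiled form; this text tells all that it offers.
- The arm moves only by the shell command python3 -m jog 'ROWS' [FORCE]. ROWS is JSON, a list that holds one entry, the list of rows, each a list of 7 numbers: the shift along the tool's x, y, z in mm, then the turn, a rotation vector about the tool's x, y, z in rad, then the opening, from 0 (shut) to 1 (fully open). In form: [[[tx, ty, tz, wx, wy, wz, fingers], ...]]. A call has 1 to 5 rows; each row shifts and turns the commanded pose from where the row before left it, along the tool's axes as they then stand; what a row does not reach is not made up. A row lasts 1/10 s, in which the tool goes at most 50 mm and 8.59 degrees, less where a joint would pass 70% of its speed; a pose out of reach is approached as far as the arm can. A call is refused whole if a number of a shift passes 50 or a number of a turn 0.15, either way. A call with a gripper value outside its range is refused whole. The fingers move at their own pace and stop on an object; FORCE is the grip in N (left out, the last holds). Time passes only in rows, so rows that do not move let the fingers close. It gives the time, the measured TCP pose, the force, the opening and the grip force at its end, in the units of the state.
- bot.observe(): the state, without advancing time (a new reading comes with each control period).
- bot.grab_frame(name): name is "scene" or "top" or "wrist"; returns a dict with "img" (384x512x3 uint8, red, green, blue), "intrinsics" (3x3 intrinsics, pixels), "R" (3x3) and "t" (3): a world point X has camera coordinates R X + t; the wrist camera has in their place "tool_from_camera" (4x4, takes a point from camera to tool coordinates, whose origin is the TCP and whose axes are the flange's). Camera axes: x right, y down, z forward; pixel columns grow to the right and rows downward; lengths in m; the calibration is good to about 2 mm. A picture is of the moment at which its call begins: read the wrist's pose just before it. There is no depth.
- bot.job_done(): hands the job in; it is judged then, once.
Trained networks look in a picture, given as the dict that the camera call returned (one of the last four; its "shot" number tells which), for a name from the list of things; names that differ only in an ending like _2 or _b are one class to them, and where a whole thing is asked for, a point or a joint stands for the part that bears it (a point fixed in the world has none). Each returns a list of dicts, best first, with "conf" (0 to 1); they miss things now and then, are a little off and sometimes report something else, mostly with a low value. They report only what shows in the picture. A call takes as long as a camera call. They do not tell look-alikes from the thing itself.
- bot.trace(query, picture): "region" (384x512 bool, what is visible of it).
- bot.spot_point(query, picture): "xyz" ([x, y, z] in m, in world coordinates, good to about 4 mm: a listed point, or the origin of a listed thing).
The state is a dict: "clock": time; "qpos": joint angles; "qd": joint speeds; "joint_efforts": joint torques, N m; "position": TCP position; "tool_rot": TCP orientation; "force": force on the tool from outside, world axes, zero at the start; "moment": the same for the moment, N m; "grip_width": finger opening in m; "finger_force": force on a finger pad.
Only numpy, scipy, OpenCV 4.12 (cv2) and the standard library are available. Lean on these libraries where they do the work, as an engineer would, in place of code of your own. Each camera call takes 0.05 s, during which the arm holds its last target. There are 200 camera calls.

## Task

The round biscuit tin holds five levelling feet, and two places are still empty: the middle one and one in the ring. Find the two loose feet of the same size among the things on the table and stand one in each empty place, either way round, lowering them to the tin's floor rather than dropping them, so that the tin is packed six round one with all seven standing upright and flat on its floor.

Things in the scene. Friction and masses are not known exactly. Their poses are not given: they have to be found in the camera images.
- foot_a: loose on the table, upright: a levelling foot: round black rubber base 50 mm across (bevelled below, 15 mm high in the middle), a steel hex nut 19 mm across on it, and from it an upright steel stud 12 mm across whose top is 75 mm above the underside; about 0.16 kg, origin at the centre of the underside, z up along the stud.
- foot_b: the second loose foot, identical to foot_a, also upright on the table. Other loose parts stand 70 mm or more away, stud to stud. The look-alikes (not listed) have a 35 mm base and are 45 mm tall, or a 72 mm base and are 95 mm tall; nothing else within 0.14 m is taller than 95 mm.
- place_mid (a point): the empty middle place of the tin: point on the tin's floor at its centre, 3 mm above the table. The tin is a fixed open round bare-metal biscuit tin, 176 mm across outside, 170 mm inside, walls 3 mm thick, rim 40 mm above the table. x points to the empty place in the ring, z up.
- place_ring (a point): the empty place of the ring: point on the tin's floor, 56 mm from place_mid, same axes as place_mid. Seven places, 56 mm apart: one in the middle and six round it every 60 degrees.
- packed_1: already in the tin, a foot identical to foot_a, upright and loose on the tin's floor in the ring place 60 degrees anticlockwise (from above) from the empty one; it can shift a few mm.
- packed_2: already in the tin, a foot identical to foot_a, upright and loose on the tin's floor in the ring place 120 degrees anticlockwise (from above) from the empty one; it can shift a few mm.
- packed_3: already in the tin, a foot identical to foot_a, upright and loose on the tin's floor in the ring place 180 degrees anticlockwise (from above) from the empty one; it can shift a few mm.
- packed_4: already in the tin, a foot identical to foot_a, upright and loose on the tin's floor in the ring place 240 degrees anticlockwise (from above) from the empty one; it can shift a few mm.
- packed_5: already in the tin, a foot identical to foot_a, upright and loose on the tin's floor in the ring place 300 degrees anticlockwise (from above) from the empty one; it can shift a few mm.
Things that resemble listed ones, but are neither listed nor needed, are in the scene too. Leave any green or yellow look-alike of the foot_b alone.

How it is judged:
On the way:
1. the first loose foot stands in one of the two empty places (((horizontal distance between foot_a and place_mid below 0.015 m and z of foot_a in the frame of place_mid below 0.005 m and angle between foot_a's own z axis and vertical below 0.175 rad) or (horizontal distance between foot_a and place_ring below 0.015 m and z of foot_a in the frame of place_ring below 0.005 m and angle between foot_a's own z axis and vertical below 0.175 rad) or (horizontal distance between foot_b and place_mid below 0.015 m and z of foot_b in the frame of place_mid below 0.005 m and angle between foot_b's own z axis and vertical below 0.175 rad) or (horizontal distance between foot_b and place_ring below 0.015 m and z of foot_b in the frame of place_ring below 0.005 m and angle between foot_b's own z axis and vertical below 0.175 rad))), for 0.2 s.
At the end, for the whole second after the job is handed in: One loose foot is in the middle place, the other in the empty ring place, each within 15 mm of it and at rest; all seven feet stand in the tin, underside less than 5 mm above its floor, within 10 degrees of upright ((((horizontal distance between foot_a and place_mid below 0.015 m and z of foot_a in the frame of place_mid below 0.005 m and angle between foot_a's own z axis and vertical below 0.175 rad) and (horizontal distance between foot_b and place_ring below 0.015 m and z of foot_b in the frame of place_ring below 0.005 m and angle between foot_b's own z axis and vertical below 0.175 rad)) or ((horizontal distance between foot_b and place_mid below 0.015 m and z of foot_b in the frame of place_mid below 0.005 m and angle between foot_b's own z axis and vertical below 0.175 rad) and (horizontal distance between foot_a and place_ring below 0.015 m and z of foot_a in the frame of place_ring below 0.005 m and angle between foot_a's own z axis and vertical below 0.175 rad))) and horizontal distance between each of packed_1, packed_2, packed_3, packed_4, packed_5 and place_mid below 0.075 m and z of each of packed_1, packed_2, packed_3, packed_4, packed_5 in the frame of place_mid below 0.005 m and angle between each of packed_1, packed_2, packed_3, packed_4, packed_5's own z axis and vertical below 0.175 rad and linear speed of each of foot_a, foot_b below 0.02 m/s); the robot touches nothing.
It fails at once if a loose foot is dropped: it falls free by about 20 mm or more ((linear speed of foot_a above 0.6 m/s and contact force between the fingers and foot_a below 0.05 N) or (linear speed of foot_b above 0.6 m/s and contact force between the fingers and foot_b below 0.05 N)).
It also fails if it takes over 61 s, if anything falls off the work surface, if the arm or the gripper's body presses on something with over 40 N, if the wrist force passes 120 N, or if a joint passes its speed limit or range.

## Working session

There is one attempt and no reset: what is moved stays moved. The work goes in short steps, Python scripts to look and compute and a shell command to move; the robot and the scene stay as the last step left them, time stands still between calls to the robot, and variables do not carry over. Pictures are saved under pics/ and viewed, at most 10 in all, crops included, and the job is handed in when it is done.

```bash
mkdir -p pics; python3 - <<'E'
from workcell import bot
import cv2,numpy as np
s=bot.observe();print({k:np.round(v,3).tolist() for k,v in s.items() if k in('clock','position','tool_rot','grip_width','force')},bot.tip_reach)
ims=[]
for n in("top","scene"):
    p=bot.grab_frame(n);ims.append(p["img"])
    C=-np.array(p["R"]).T@p["t"];print(n,C.round(3),np.array(p["intrinsics"])[0,0])
    for q in("foot_a","packed_1","place_mid","place_ring"):
        print(q,[(np.round(d["xyz"],3).tolist(),round(d["conf"],2)) for d in bot.spot_point(q,p)])
    cv2.imwrite(f"pics/{n}0.png",cv2.cvtColor(cv2.resize(p["img"],(800,600)),cv2.COLOR_RGB2BGR))
E
```

```text
{'clock': 0.0, 'position': [0.259, 0.568, 0.303], 'tool_rot': [-3.14, 0.0, 2.714], 'force': [-0.39, 0.292, 0.168], 'grip_width': 0.085} 0.0726
top [ 0.523 -0.048  1.162] 418.82898316170093
foot_a [([0.589, 0.054, 0.005], 0.67), ([0.675, -0.337, -0.004], 0.65), ([0.582, -0.413, 0.003], 0.64), ([0.593, -0.318, 0.004], 0.53), ([0.5, -0.179, 0.003], 0.51)]
packed_1 [([0.638, 0.032, 0.001], 0.83), ([0.544, 0.025, 0.0], 0.7), ([0.59, 0.054, 0.003], 0.61), ([0.648, -0.022, 0.004], 0.6), ([0.552, -0.032, 0.001], 0.53)]
place_mid [([0.596, -0.001, 0.005], 0.71)]
place_ring [([0.606, -0.05, 0.006], 0.65)]
scene [1.216 0.031 1.033] 451.3518753663418
foot_a [([0.67, -0.344, 0.003], 0.89), ([0.596, -0.316, 0.005], 0.85), ([0.502, -0.174, 0.002], 0.53), ([0.582, -0.412, 0.001], 0.5)]
packed_1 [([0.544, 0.02, 0.003], 0.84), ([0.554, -0.032, 0.004], 0.84), ([0.59, 0.056, 0.003], 0.74), ([0.644, -0.023, 0.003], 0.61), ([0.601, -0.057, 0.004], 0.58), ([0.641, 0.032, 0.003], 0.52)]
place_mid [([0.602, 0.002, -0.002], 0.57)]
place_ring [([0.605, -0.056, 0.006], 0.69)]
```

View pics/top0.png

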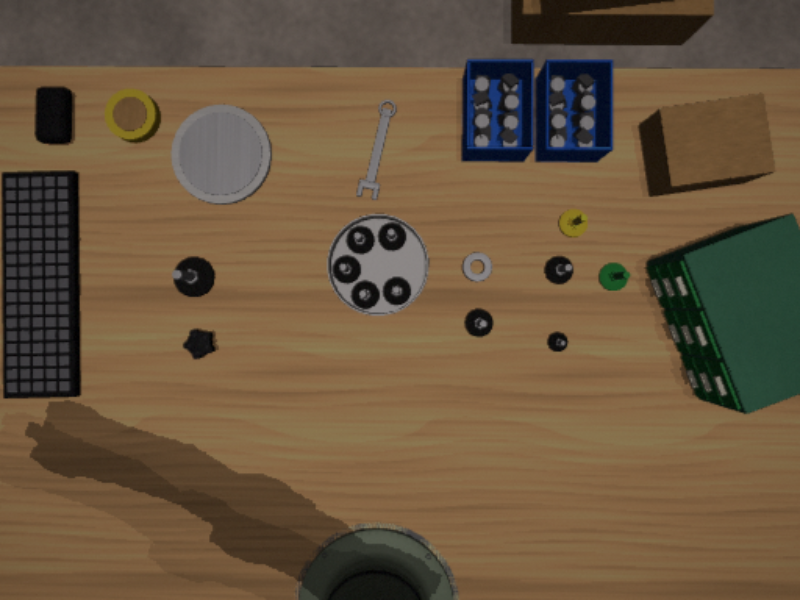

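View pics/scene0.png

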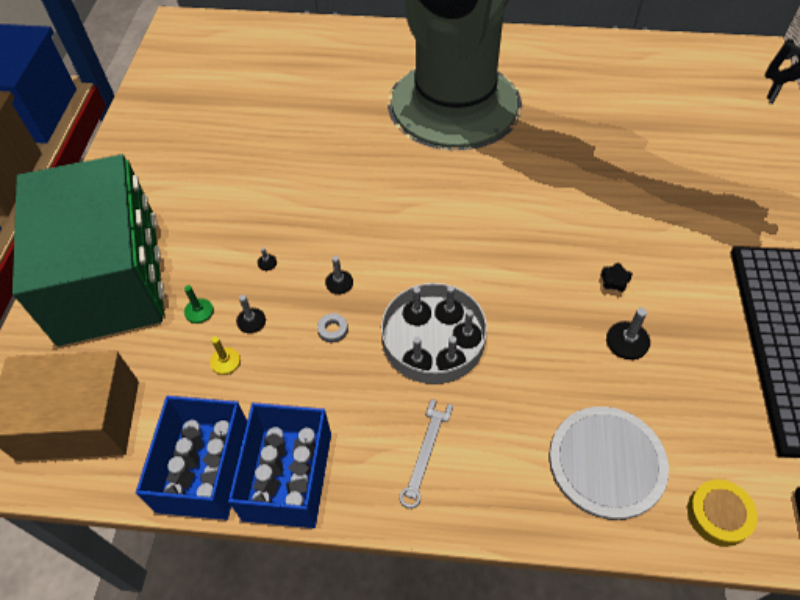

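Both views agree. The tin is at top px (378,265) with its empty ring place on the right. The right-size black feet are at (479,322) and (558,270), and the rest are small or large look-alikes or coloured ones. The ring points down −y at about −84.5°, so a tool yaw of 1.667 puts the fingers between the neighbours. I'll turn first.

```bash
python3 -m jog '[[[0,0,0,0,0,0.149,1],[0,0,0,0,0,0.149,1],[0,0,0,0,0,0.149,1],[0,0,0,0,0,0.149,1],[0,0,0,0,0,0.149,1]]]' 40
python3 -m jog '[[[0,0,0,0,0,0.149,1],[0,0,0,0,0,0.149,1],[0,50,0,0,0,0,1],[0,50,0,0,0,0,1],[-20,45,0,0,0,0,1]]]'
python3 -m jog '[[[-48,10,0,0,0,0,1],[-48,10,0,0,0,0,1],[-48,10,0,0,0,0,1],[-48,10,0,0,0,0,1],[-48,10,0,0,0,0,1]]]'
python3 -m jog '[[[-48,10,0,0,0,0,1],[-48,10,0,0,0,0,1],[-48,10,0,0,0,0,1],[-48,10,0,0,0,0,1],[-48,10,0,0,0,0,1]]]'
cat > h.py <<'E'
import numpy as np
from scipy.spatial.transform import Rotation as Ro
from workcell import bot
def pose():
    s=bot.observe();return np.array(s["position"]),Ro.from_euler("xyz",s["tool_rot"]).as_matrix(),s
def to(xyz,yaw=None):
    p,R,s=pose();print("tool mm",(R.T@(np.array(xyz)-p)*1000).round(1),"pos",p.round(4),"rot",np.round(s["tool_rot"],3),"t",round(s["clock"],2),"w",round(s["grip_width"],4),"F",np.round(s["force"],1),"ff",np.round(s["finger_force"],1))
def cam(name):
    p,R,s=pose();f=bot.grab_frame(name);K=np.array(f["intrinsics"])
    if name=="wrist":
        T=np.array(f["tool_from_camera"]);Rc=R@T[:3,:3];C=p+R@T[:3,3]
    else:
        Rc=np.array(f["R"]).T;C=-Rc@np.array(f["t"])
    return f,K,Rc,C
def proj(X,K,Rc,C):
    c=Rc.T@(np.array(X)-C);u=K@c;return u[:2]/u[2]
def plane(uv,z,K,Rc,C):
    d=Rc@np.linalg.inv(K)@[uv[0],uv[1],1];return C+d*(z-C[2])/d[2]
E
python3 - <<'E'
from h import *
to([.5,-.177,.3])
E
```

```text
clock: 1.0
position: [0.2593, 0.5687, 0.3039]
tool_rot: [-3.142, -0.0, 1.963]
force: [-0.4, 0.1, -1.2]
grip_width: 0.0858
finger_force: 0.0
clock: 1.5
position: [0.4065, 0.5648, 0.3035]
tool_rot: [-3.142, -0.001, 1.673]
force: [0.6, 0.1, -0.6]
grip_width: 0.0854
finger_force: 0.0
clock: 2.0
position: [0.4795, 0.3275, 0.3041]
tool_rot: [3.141, -0.0, 1.671]
force: [2.0, 0.1, -0.3]
grip_width: 0.0853
finger_force: 0.0
clock: 2.5
position: [0.5533, 0.0937, 0.3041]
tool_rot: [3.141, -0.0, 1.671]
force: [2.0, -0.4, -0.8]
grip_width: 0.0852
finger_force: 0.0
tool mm [-264.   -80.1    4.1] pos [0.5533 0.0937 0.3041] rot [ 3.141 -0.     1.671] t 2.5 w 0.0852 F [ 2.  -0.4 -0.8] ff 0.0
```

```bash
cat > look.py <<'E'
import sys,cv2
from h import *
f,K,Rc,C=cam("wrist")
print("C",C.round(3))
def m(r): return cv2.findNonZero(r.astype(np.uint8))
for q in sys.argv[2:]:
    print(q,[(np.round(d["xyz"],4).tolist(),proj(d["xyz"],K,Rc,C).round().tolist(),round(d["conf"],2)) for d in bot.spot_point(q,f)])
if sys.argv[1]!="-": cv2.imwrite("pics/"+sys.argv[1],cv2.cvtColor(f["img"],cv2.COLOR_RGB2BGR))
np.savez("last.npz",img=f["img"],K=K,Rc=Rc,C=C)
E
python3 look.py w1.png packed_1 place_mid place_ring
python3 -m jog '[[[-50,-16,0,0,0,0,1],[-50,-16,0,0,0,0,1],[-50,-16,0,0,0,0,1],[-50,-16,0,0,0,0,1],[-50,-16,0,0,0,0,1]]]'
python3 -m jog '[[[-14,0,0,0,0,0,1],[0,0,0,0,0,0,1]]]'
python3 look.py w2.png foot_a; python3 -c "
from h import *;to([.5,-.177,.3])"
```

```text
C [0.547 0.163 0.375]
packed_1 [([0.5518, -0.0316, 0.0054], [240.0, 255.0], 0.97), ([0.5472, 0.0268, 0.004], [241.0, 215.0], 0.72), ([0.5941, 0.0608, 0.0041], [278.0, 195.0], 0.6), ([0.6501, -0.0231, 0.0032], [310.0, 255.0], 0.59), ([0.642, 0.0347, 0.0049], [311.0, 217.0], 0.56)]
place_mid [([0.6014, -0.0025, 0.0011], [277.0, 238.0], 0.59)]
place_ring [([0.6011, -0.0557, 0.0012], [272.0, 271.0], 0.9), ([0.5922, 0.0614, 0.0054], [277.0, 194.0], 0.58)]
clock: 3.2
position: [0.5006, -0.1492, 0.304]
tool_rot: [3.141, -0.0, 1.673]
force: [1.2, -0.2, -0.5]
grip_width: 0.0848
finger_force: 0.0
clock: 3.4
position: [0.5024, -0.1639, 0.304]
tool_rot: [3.141, 0.0, 1.669]
force: [-0.1, 1.2, 0.3]
grip_width: 0.0855
finger_force: 0.0
C [ 0.496 -0.095  0.374]
foot_a [([0.5919, -0.3151, 0.0026], [301.0, 275.0], 0.98), ([0.5807, -0.4113, -0.0001], [285.0, 328.0], 0.66), ([0.4968, -0.1807, -0.0029], [245.0, 178.0], 0.65), ([0.6767, -0.3394, 0.0003], [355.0, 294.0], 0.65)]
tool mm [-15.4  -4.4   3.7] pos [ 0.5028 -0.1613  0.3037] rot [-3.142e+00 -1.000e-03  1.672e+00] t 3.5 w 0.0857 F [0.1 1.6 0.5] ff 0.0
```

View pics/w1.png

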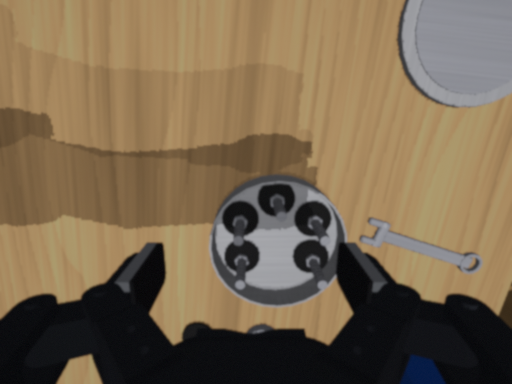

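View pics/w2.png

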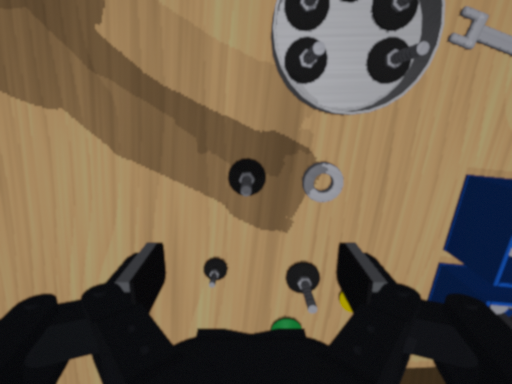

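w1 shows the tin centred near (278,240), with the lower ring place empty. w2 shows foot 1's base at (247,177), the other foot at (302,277), and a washer and a small foot between them. I'll refine these by blob fitting.

```bash
python3 - <<'E'
from h import *;import cv2
d=np.load("last.npz");K,Rc,C=d["K"],d["Rc"],d["C"]
g=cv2.cvtColor(d["img"],cv2.COLOR_RGB2GRAY)
for c in((247,177),(302,277)):
    m=np.zeros_like(g);cv2.circle(m,c,26,255,-1)
    b=((g<45)&(m>0)).astype(np.uint8)
    cs=max(cv2.findContours(b,0,1)[0],key=cv2.contourArea)
    e=cv2.fitEllipse(cv2.convexHull(cs));w=plane(e[0],.006,K,Rc,C)
    r=np.linalg.norm(plane((e[0][0]+e[1][0]/2,e[0][1]),.006,K,Rc,C)-w)
    print(np.round(e[0],1),np.round(e[1],1),"->",w.round(4),"diam",2*r.round(4)); to([w[0],w[1],.114])
# tin rim in scene views: top camera, fit white/metal rim; and stud/base of packed feet
f,K,Rc,C=cam("top")
P=[]
for x in((.639,.032),(.590,.055),(.544,.023),(.553,-.032),(.646,-.0225),(.5,-.178),(.594,-.316)):
    u=proj([*x,.008],K,Rc,C);g=cv2.cvtColor(f["img"],cv2.COLOR_RGB2GRAY)
    m=np.zeros_like(g);cv2.circle(m,tuple(int(round(a)) for a in u),11,255,-1)
    b=((g<60)&(m>0)).astype(np.uint8);cs=cv2.findContours(b,0,1)[0]
    e=cv2.minEnclosingCircle(max(cs,key=cv2.contourArea)) if cs else None
    w=plane(e[0],.009,K,Rc,C);P.append(w[:2]);print(x,np.round(e[0],1),round(e[1],1),w.round(4))
P=np.array(P);print("mid",(P[0]+P[3])/2,(P[2]+P[4])/2,"ring dir",P[1])
E
```

```text
[246.6 176.3] [35.9 36.3] -> [ 0.499  -0.1758  0.006 ] diam 0.0466
tool mm [-14.2  -5.3 189.7] pos [ 0.5028 -0.1613  0.3037] rot [-3.142e+00 -1.000e-03  1.672e+00] t 3.5 w 0.0857 F [0.1 1.6 0.5] ff 0.0
[302.4 276.9] [29.4 31.7] -> [ 0.5932 -0.3154  0.006 ] diam 0.0424
tool mm [-162.6   74.3  189.6] pos [ 0.5028 -0.1613  0.3037] rot [-3.142e+00 -1.000e-03  1.672e+00] t 3.5 w 0.0857 F [0.1 1.6 0.5] ff 0.0
(0.639, 0.032) [230.5 153. ] 8.9 [0.6428 0.0318 0.009 ]
(0.59, 0.055) [221.5 172.1] 8.8 [0.5897 0.0562 0.009 ]
(0.544, 0.023) [233.4 188.4] 8.8 [0.5451 0.0229 0.009 ]
(0.553, -0.032) [253.7 186.1] 8.7 [ 0.5517 -0.033   0.009 ]
(0.646, -0.0225) [250.5 151. ] 8.8 [ 0.6485 -0.0234  0.009 ]
(0.5, -0.178) [305.4 204.8] 10.8 [ 0.5014 -0.1754  0.009 ]
(0.594, -0.316) [357.  172.9] 9.4 [ 0.5899 -0.3163  0.009 ]
mid [ 0.59726436 -0.00061718] [ 5.96811441e-01 -2.65755068e-04] ring dir [0.58965155 0.05617642]
```

```bash
python3 -m jog '[[[-14,-5,0,0,0,0,1],[0,0,40,0,0,0,1],[0,0,40,0,0,0,1],[0,0,40,0,0,0,1],[0,0,30,0,0,0,1]]]' 40
python3 -m jog '[[[0,0,25,0,0,0,1],[0,0,13,0,0,0,1],[0,0,0,0,0,0,1],[0,0,0,0,0,0,1]]]'
python3 -c "
from h import *;to([.499,-.1765,.116])"
```

```text
clock: 4.05
position: [0.4988, -0.175, 0.1517]
tool_rot: [-3.14, -0.001, 1.674]
force: [0.6, 0.2, -0.6]
grip_width: 0.0854
finger_force: 0.0
clock: 4.45
position: [0.4993, -0.1768, 0.1167]
tool_rot: [3.141, 0.0, 1.672]
force: [-0.7, -0.5, 0.3]
grip_width: 0.0858
finger_force: 0.0
tool mm [ 0.4 -0.2  0.7] pos [ 0.4993 -0.1768  0.1167] rot [3.141 0.    1.672] t 4.45 w 0.0858 F [-0.7 -0.5  0.3] ff 0.0
```

```bash
python3 -m jog '[[[0,0,0,0,0,0,0.4],[0,0,0,0,0,0,0.3],[0,0,0,0,0,0,0.2],[0,0,0,0,0,0,0],[0,0,0,0,0,0,0]]]' 40
python3 -m jog '[[[0,0,0,0,0,0,0],[0,0,0,0,0,0,0],[0,0,0,0,0,0,0],[0,0,0,0,0,0,0],[0,0,0,0,0,0,0]]]' 60
```

```text
clock: 4.95
position: [0.4988, -0.1773, 0.1161]
tool_rot: [3.141, 0.0, 1.671]
force: [0.4, 0.1, 0.8]
grip_width: 0.0122
finger_force: 0.9
clock: 5.45
position: [0.4987, -0.1773, 0.1161]
tool_rot: [-3.142, -0.0, 1.671]
force: [-2.7, 0.3, 6.4]
grip_width: 0.0106
finger_force: 58.4
```

```bash
python3 -m jog '[[[0,0,-8,0,0,0,0],[0,0,-20,0,0,0,0],[0,0,-30,0,0,0,0],[0,0,-35,0,0,0,0],[0,0,-27,0,0,0,0]]]'
python3 -m jog '[[[20,14,0,0,0,0,0],[35,25,0,0,0,0,0],[40,28,0,0,0,0,0],[35,25,0,0,0,0,0],[20,14,0,0,0,0,0]]]'
python3 -m jog '[[[12,7,0,0,0,0,0],[0,0,0,0,0,0,0],[0,0,0,0,0,0,0],[0,0,0,0,0,0,0]]]'
python3 -c "
from h import *;to([.597,-.0005,.236])"
python3 look.py w3.png place_mid place_ring
python3 - <<'E'
from h import *;import cv2
f,K,Rc,C=cam("scene");u,v=proj([.597,0,.1],K,Rc,C).astype(int);print(u,v)
i=f["img"][max(v-110,0):v+90,max(u-130,0):u+130];w=cv2.imread("pics/w3.png")
i=cv2.cvtColor(cv2.resize(i,(390,300)),cv2.COLOR_RGB2BGR);w=cv2.resize(w,(400,300));cv2.imwrite("pics/c3.png",np.hstack([i,w]))
E
```

```text
clock: 5.95
position: [0.4987, -0.1774, 0.2381]
tool_rot: [3.141, 0.0, 1.67]
force: [0.5, 0.4, -2.3]
grip_width: 0.0097
finger_force: 58.5
clock: 6.45
position: [0.5904, -0.0136, 0.2362]
tool_rot: [3.141, -0.001, 1.674]
force: [-0.8, -0.1, -2.1]
grip_width: 0.0103
finger_force: 58.6
clock: 6.85
position: [0.5945, -0.0065, 0.2361]
tool_rot: [-3.141, 0.001, 1.669]
force: [-0.1, 0.0, -2.2]
grip_width: 0.0104
finger_force: 58.6
tool mm [5.7 3.1 0.1] pos [ 0.5945 -0.0065  0.2361] rot [-3.141e+00  1.000e-03  1.669e+00] t 6.85 w 0.0104 F [-0.1  0.  -2.2] ff 58.6
C [0.588 0.063 0.306]
place_mid []
place_ring []
277 195
```

View pics/c3.png

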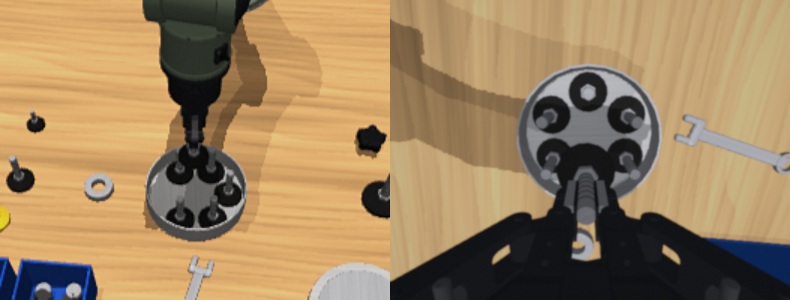

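The foot is held upright above the tin, and in the right panel the tin centre is near (589,132). I'll refine the tin centre and the held foot's offset from w3.

```bash
python3 - <<'E'
from h import *;import cv2
d=np.load("last.npz");K,Rc,C=d["K"],d["Rc"],d["C"]
g=cv2.cvtColor(d["img"],cv2.COLOR_RGB2GRAY)
print("tin", proj([.597,-.0005,.04],K,Rc,C), "held pred",proj([.5945,-.0065,.126],K,Rc,C))
for x in((.6428,.032),(.590,.0555),(.545,.023)):
    u=proj([*x,.009],K,Rc,C);m=np.zeros_like(g);cv2.circle(m,tuple(int(round(a)) for a in u),29,255,-1)
    b=((g<50)&(m>0)).astype(np.uint8);e=cv2.fitEllipse(cv2.convexHull(max(cv2.findContours(b,0,1)[0],key=cv2.contourArea)))
    w=plane(e[0],.008,K,Rc,C);print(x,u.round(),np.round(e[0],1),np.round(e[1],1),w.round(4))
# rim outer edge: radial edge search vs. table colour (saturation)
hsv=cv2.cvtColor(d["img"],cv2.COLOR_RGB2HSV)[...,1].astype(int)
pts=[]
for a in np.radians(np.r_[-30:211:5]):
    for r in np.arange(.100,.075,-.0005):
        u=proj([.597+r*np.cos(a),-.0005+r*np.sin(a),.04],K,Rc,C);i=np.round(u).astype(int)
        if hsv[i[1],i[0]]<60: pts.append([.597+r*np.cos(a),-.0005+r*np.sin(a)]);break
pts=np.array(pts)
from scipy.optimize import least_squares
s=least_squares(lambda p:np.hypot(*(pts-p[:2]).T)-p[2],[.597,0,.088],loss="soft_l1",f_scale=.001);print("rim",s.x.round(4),len(pts),np.abs(s.fun).mean())
# front edge of held base: 
u=proj([.5945,-.0065,.126],K,Rc,C).astype(int);m=np.zeros_like(g);cv2.circle(m,tuple(map(int,u)),60,255,-1)
col=g[:,u[0]];print("col",u[0],[int(v) for v in col[u[1]-60:u[1]+20:3]],u[1]-60)
row=g[u[1]-12];print("row",[int(v) for v in row[u[0]-60:u[0]+62:3]],u[0]-60)
E
```

```text
tin [253.38575207 181.59098717] held pred [249.87426468 220.04935764]
(0.6428, 0.032) [301. 148.] [301.6 146.4] [45. 47.] [0.6434 0.0336 0.008 ]
(0.59, 0.0555) [252. 119.] [253.1 117.4] [46.4 48.9] [0.5911 0.0573 0.008 ]
(0.545, 0.023) [205. 147.] [206.2 146.5] [45.4 47.3] [0.5463 0.0239 0.008 ]
rim [0.5979 0.0007 0.0876] 49 0.00025314288486624417
col 249 [123, 123, 122, 123, 120, 122, 122, 116, 35, 21, 22, 21, 21, 21, 21, 20, 21, 27, 74, 105, 92, 71, 62, 74, 63, 74, 62] 160
row [91, 24, 24, 34, 64, 68, 67, 65, 93, 41, 20, 19, 19, 20, 19, 19, 20, 22, 22, 21, 21, 22, 21, 21, 20, 21, 20, 19, 21, 21, 20, 21, 22, 24, 23, 75, 112, 63, 63, 70, 68] 189
```

```bash
python3 - <<'E'
from h import *
d=np.load("last.npz");K,Rc,C=d["K"],d["Rc"],d["C"]
for z in(.122,.127,.131):
    print(z,[proj([.5945+.025*np.cos(a),-.0065+.025*np.sin(a),z],K,Rc,C).round(1).tolist() for a in np.radians([0,30,60,90,120,150,180])])
E
```

```text
0.122 [[286.4, 221.3], [283.9, 203.5], [272.0, 189.0], [253.6, 182.3], [234.2, 185.4], [219.3, 197.3], [213.1, 214.5]]
0.127 [[287.3, 224.1], [284.8, 205.8], [272.5, 191.0], [253.7, 184.1], [233.8, 187.3], [218.5, 199.5], [212.2, 217.1]]
0.131 [[288.1, 226.4], [285.5, 207.8], [273.0, 192.7], [253.8, 185.6], [233.4, 188.9], [217.8, 201.4], [211.4, 219.2]]
```

```bash
python3 -m jog '[[[6,3,0,0,0,0,0],[0,0,10,0,0,0,0],[0,0,10,0,0,0,0],[0,0,0,0,0,0,0]]]'
python3 -c "
from h import *;to([.597,0,.119])"
```

```text
clock: 7.45
position: [0.5966, 0.0015, 0.214]
tool_rot: [-3.139, 0.0, 1.671]
force: [-0.6, -0.3, -2.7]
grip_width: 0.0103
finger_force: 58.6
tool mm [-1.5  0.5 95. ] pos [0.5966 0.0015 0.214 ] rot [-3.139  0.     1.671] t 7.45 w 0.0103 F [-0.6 -0.3 -2.7] ff 58.6
```

```bash
python3 -m jog '[[[-1,0,20,0,0,0,0],[0,0,20,0,0,0,0],[0,0,20,0,0,0,0],[0,0,15,0,0,0,0],[0,0,8,0,0,0,0]]]'
python3 -m jog '[[[0,0,4,0,0,0,0],[0,0,4,0,0,0,0],[0,0,2,0,0,0,0],[0,0,0,0,0,0,0]]]'
python3 -c "
from h import *;to([.597,0,.119])"
```

```text
clock: 7.95
position: [0.5971, 0.0004, 0.1316]
tool_rot: [-3.14, 0.0, 1.671]
force: [-0.0, -0.9, -2.0]
grip_width: 0.0103
finger_force: 58.6
clock: 8.35
position: [0.5976, 0.0005, 0.1231]
tool_rot: [3.141, -0.0, 1.671]
force: [0.2, -0.3, -1.9]
grip_width: 0.0098
finger_force: 58.6
tool mm [-0.4 -0.7  4.1] pos [5.976e-01 5.000e-04 1.231e-01] rot [ 3.141 -0.     1.671] t 8.35 w 0.0098 F [ 0.2 -0.3 -1.9] ff 58.6
```

```bash
python3 -m jog '[[[0,0,1.5,0,0,0,0],[0,0,0,0,0,0,0]]]'
python3 -m jog '[[[0,0,1,0,0,0,0],[0,0,0,0,0,0,0]]]'
python3 -m jog '[[[0,0,1,0,0,0,0],[0,0,0,0,0,0,0]]]'
```

```text
clock: 8.55
position: [0.5976, 0.0005, 0.1215]
tool_rot: [3.141, 0.0, 1.671]
force: [-0.6, -0.9, -1.1]
grip_width: 0.0103
finger_force: 58.6
clock: 8.75
position: [0.5975, 0.0005, 0.1204]
tool_rot: [-3.142, -0.0, 1.671]
force: [-0.4, -0.8, -1.3]
grip_width: 0.0105
finger_force: 58.6
clock: 8.95
position: [0.5975, 0.0005, 0.1193]
tool_rot: [-3.142, 0.0, 1.671]
force: [0.2, 1.2, -1.8]
grip_width: 0.0103
finger_force: 58.6
```

```bash
python3 -m jog '[[[0,0,1,0,0,0,0],[0,0,0,0,0,0,0]]]'
python3 -m jog '[[[0,0,1,0,0,0,0],[0,0,0,0,0,0,0]]]'
```

```text
clock: 9.15
position: [0.5976, 0.0004, 0.1191]
tool_rot: [3.141, -0.0, 1.671]
force: [-4.6, 0.4, 13.5]
grip_width: 0.0104
finger_force: 60.5
clock: 9.35
position: [0.5977, 0.0004, 0.1191]
tool_rot: [3.141, -0.001, 1.671]
force: [-10.7, 1.1, 30.9]
grip_width: 0.01
finger_force: 62.5
```

Contact came at exactly floor height. I'll relieve the load, open partway, lift, and go to the second foot.

```bash
python3 -m jog '[[[0,0,-1.5,0,0,0,0],[0,0,0,0,0,0,0.2],[0,0,0,0,0,0,0.4],[0,0,0,0,0,0,0.4],[0,0,0,0,0,0,0.4]]]'
python3 -m jog '[[[0,0,-10,0,0,0,0.4],[0,0,-25,0,0,0,0.4],[0,0,-40,0,0,0,0.4],[0,0,-45,0,0,0,0.4],[0,0,-40,0,0,0,0.5]]]'
python3 -m jog '[[[-50,0,-20,0,0,0,1],[-50,0,0,0,0,0,1],[-50,0,0,0,0,0,1],[-50,0,0,0,0,0,1],[-30,0,0,0,0,0,1]]]'
python3 -m jog '[[[0,0,0,0,0,0,1],[0,0,0,0,0,0,1]]]'
python3 - <<'E'
from h import *;import cv2
to([.5925,-.3155,.116])
f,K,Rc,C=cam("wrist");g=cv2.cvtColor(f["img"],cv2.COLOR_RGB2GRAY);print("foot2 px",proj([.5925,-.3155,.006],K,Rc,C))
cv2.imwrite("pics/w4.png",cv2.cvtColor(f["img"],cv2.COLOR_RGB2BGR))
u=proj([.5925,-.3155,.006],K,Rc,C);m=np.zeros_like(g);cv2.circle(m,tuple(int(a) for a in u),26,255,-1)
b=((g<45)&(m>0)).astype(np.uint8);e=cv2.fitEllipse(cv2.convexHull(max(cv2.findContours(b,0,1)[0],key=cv2.contourArea)))
print(e,plane(e[0],.006,K,Rc,C).round(4))
print([(np.round(d["xyz"],4).tolist(),round(d["conf"],2)) for d in bot.spot_point("packed_1",f)])
E
```

```text
clock: 9.85
position: [0.5975, 0.0005, 0.1187]
tool_rot: [-3.141, 0.0, 1.671]
force: [-0.2, 0.8, -0.3]
grip_width: 0.0344
finger_force: 0.0
clock: 10.35
position: [0.5974, 0.0002, 0.2817]
tool_rot: [3.141, 0.0, 1.67]
force: [0.9, 0.5, 0.4]
grip_width: 0.0431
finger_force: 0.0
clock: 10.85
position: [0.6193, -0.2291, 0.2984]
tool_rot: [3.141, 0.002, 1.668]
force: [-0.8, 0.4, 0.1]
grip_width: 0.0856
finger_force: 0.0
clock: 11.05
position: [0.6198, -0.2253, 0.2978]
tool_rot: [3.142, -0.0, 1.669]
force: [-0.1, 0.4, 0.7]
grip_width: 0.0854
finger_force: 0.0
tool mm [-87.1 -36.1 181.8] pos [ 0.6198 -0.2253  0.2978] rot [ 3.142 -0.     1.669] t 11.05 w 0.0854 F [-0.1  0.4  0.7] ff 0.0
foot2 px [223.42929423 232.0950782 ]
((224.17005920410156, 232.29330444335938), (32.22737121582031, 33.32962417602539), 89.04315948486328) [ 0.5935 -0.3157  0.006 ]
[]
```

View pics/w4.png

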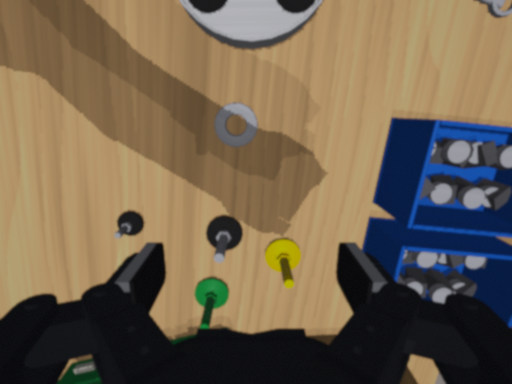

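Foot 2's base is at (224,232), between green (211,292) and yellow (283,254). It comes out at (0.593,−0.316).

```bash
python3 -m jog '[[[-45,-18,0,0,0,0,0.7],[-42,-17,0,0,0,0,0.7],[0,0,0,0,0,0,0.7],[0,0,40,0,0,0,0.7],[0,0,40,0,0,0,0.7]]]'
python3 -c "
from h import *;to([.593,-.316,.116])"
```

```text
clock: 11.65
position: [0.5948, -0.3138, 0.2177]
tool_rot: [3.139, 0.001, 1.672]
force: [1.2, -0.1, 0.4]
grip_width: 0.0594
finger_force: 0.0
tool mm [ -2.   -2.2 101.7] pos [ 0.5948 -0.3138  0.2177] rot [3.139e+00 1.000e-03 1.672e+00] t 11.65 w 0.0594 F [ 1.2 -0.1  0.4] ff 0.0
```

```bash
python3 -m jog '[[[-1,-1,35,0,0,0,0.7],[0,0,30,0,0,0,0.7],[0,0,22,0,0,0,0.7],[0,0,12,0,0,0,0.7],[0,0,0,0,0,0,0.7]]]' 40
python3 -c "
from h import *;to([.593,-.316,.116])"
```

```text
clock: 12.15
position: [0.593, -0.3148, 0.1174]
tool_rot: [-3.14, -0.001, 1.672]
force: [0.1, 0.1, 0.7]
grip_width: 0.0596
finger_force: 0.0
tool mm [-1.2 -0.1  1.4] pos [ 0.593  -0.3148  0.1174] rot [-3.140e+00 -1.000e-03  1.672e+00] t 12.15 w 0.0596 F [0.1 0.1 0.7] ff 0.0
```

```bash
python3 -m jog '[[[-1,0,0,0,0,0,0.4],[0,0,0,0,0,0,0.3],[0,0,0,0,0,0,0.2],[0,0,0,0,0,0,0],[0,0,0,0,0,0,0]]]' 40
python3 -m jog '[[[0,0,0,0,0,0,0],[0,0,0,0,0,0,0],[0,0,0,0,0,0,0],[0,0,0,0,0,0,0],[0,0,0,0,0,0,0]]]' 60
```

```text
clock: 12.65
position: [0.5935, -0.3171, 0.1193]
tool_rot: [3.141, 0.0, 1.671]
force: [-1.2, 0.2, 7.1]
grip_width: 0.0109
finger_force: 39.0
clock: 13.15
position: [0.5935, -0.3172, 0.1194]
tool_rot: [3.141, 0.0, 1.671]
force: [-0.7, 1.5, 8.6]
grip_width: 0.0103
finger_force: 58.5
```

```bash
python3 -m jog '[[[0,0,-8,0,0,0,0],[0,0,-20,0,0,0,0],[0,0,-30,0,0,0,0],[0,0,-35,0,0,0,0],[0,0,-27,0,0,0,0]]]'
python3 -m jog '[[[20,3,0,0,0,0,0],[35,5,0,0,0,0,0],[45,6,0,0,0,0,0],[45,6,0,0,0,0,0],[45,6,0,0,0,0,0]]]'
python3 -m jog '[[[35,5,0,0,0,0,0],[20,3,0,0,0,0,0],[10,2,0,0,0,0,0],[0,0,0,0,0,0,0],[0,0,0,0,0,0,0]]]'
python3 -c "
from h import *;to([.604,-.056,.122])"
python3 look.py w5.png packed_1 
python3 - <<'E'
from h import *;import cv2
f,K,Rc,C=cam("scene");u,v=proj([.597,0,.1],K,Rc,C).astype(int)
i=f["img"][max(v-110,0):v+90,max(u-130,0):u+130];w=cv2.imread("pics/w5.png")
i=cv2.cvtColor(cv2.resize(i,(390,300)),cv2.COLOR_RGB2BGR);w=cv2.resize(w,(400,300));cv2.imwrite("pics/c5.png",np.hstack([i,w]))
f,K,Rc,C=cam("top");g=cv2.cvtColor(f["img"],cv2.COLOR_RGB2GRAY)
E
```

```text
clock: 13.65
position: [0.5932, -0.3172, 0.241]
tool_rot: [3.141, 0.001, 1.671]
force: [0.5, 0.1, -1.3]
grip_width: 0.0102
finger_force: 58.5
clock: 14.15
position: [0.5998, -0.1236, 0.2391]
tool_rot: [3.141, -0.0, 1.67]
force: [0.3, 0.3, -1.1]
grip_width: 0.01
finger_force: 58.5
clock: 14.65
position: [0.6034, -0.0611, 0.2387]
tool_rot: [3.142, 0.001, 1.67]
force: [-0.3, -0.6, -1.9]
grip_width: 0.0104
finger_force: 58.5
tool mm [  5.1   1.  116.7] pos [ 0.6034 -0.0611  0.2387] rot [3.142e+00 1.000e-03 1.670e+00] t 14.65 w 0.0104 F [-0.3 -0.6 -1.9] ff 58.5
C [0.597 0.008 0.309]
packed_1 [([0.5549, -0.0327, 0.0068], [206.0, 148.0], 0.87), ([0.5934, 0.0601, 0.0067], [252.0, 55.0], 0.83), ([0.6502, -0.0238, 0.0042], [298.0, 148.0], 0.71), ([0.6407, 0.0344, 0.0046], [297.0, 88.0], 0.71), ([0.5477, 0.0263, 0.0021], [203.0, 87.0], 0.58)]
```

View pics/c5.png

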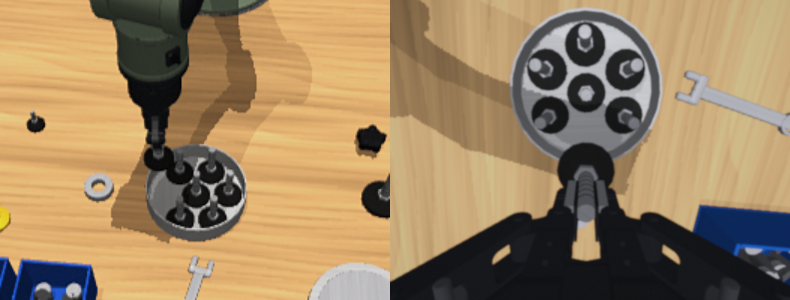

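The middle foot stands centred at (586,93) in the right panel, and foot 2 is held just outside the ring place. I'll measure the neighbours and the rim in this frame.

```bash
python3 - <<'E'
from h import *;import cv2
from scipy.optimize import least_squares
d=np.load("last.npz");K,Rc,C=d["K"],d["Rc"],d["C"]
g=cv2.cvtColor(d["img"],cv2.COLOR_RGB2GRAY)
for x in((.597,0),(.553,-.032),(.648,-.023),(.592,.057)):
    u=proj([*x,.009],K,Rc,C);m=np.zeros_like(g);cv2.circle(m,tuple(int(round(a)) for a in u),29,255,-1)
    b=((g<50)&(m>0)).astype(np.uint8);e=cv2.fitEllipse(cv2.convexHull(max(cv2.findContours(b,0,1)[0],key=cv2.contourArea)))
    print(x,np.round(e[0],1),np.round(e[1],1),plane(e[0],.009,K,Rc,C).round(4))
hsv=cv2.cvtColor(d["img"],cv2.COLOR_RGB2HSV)[...,1].astype(int);pts=[]
for a in np.radians(np.r_[-30:211:5]):
    for r in np.arange(.100,.075,-.0005):
        i=np.round(proj([.597+r*np.cos(a),r*np.sin(a),.04],K,Rc,C)).astype(int)
        if 0<=i[1]<384 and hsv[i[1],i[0]]<60: pts.append([.597+r*np.cos(a),r*np.sin(a)]);break
pts=np.array(pts)
print("rim",least_squares(lambda p:np.hypot(*(pts-p[:2]).T)-p[2],[.597,0,.088],loss="soft_l1",f_scale=.001).x.round(4))
c=np.array([.6034,-.0611]);u=proj([*c,.128],K,Rc,C)
for a in(30,60,90,120,150):
    n=np.array([np.cos(np.radians(a)),np.sin(np.radians(a))])
    for r in np.arange(.035,.015,-.0003):
        i=np.round(proj([*(c+r*n),.127],K,Rc,C)).astype(int)
        if g[i[1],i[0]]<45: print(a,"held edge r",round(r,4));break
E
```

```text
(0.597, 0) [250.7 118.6] [45.9 48.3] [0.5979 0.0012 0.009 ]
(0.553, -0.032) [204.7 146.7] [45. 47.] [ 0.5535 -0.0313  0.009 ]
(0.648, -0.023) [298.2 147.2] [44.6 46.1] [ 0.6494 -0.0223  0.009 ]
(0.592, 0.057) [249.5  56.7] [48.7 53.9] [0.591  0.0576 0.009 ]
rim [0.5979 0.0008 0.0875]
30 held edge r 0.0245
60 held edge r 0.0251
90 held edge r 0.0245
120 held edge r 0.0248
150 held edge r 0.0242
```

```bash
python3 -m jog '[[[5,1,0,0,0,0,0],[0,0,10,0,0,0,0],[0,0,10,0,0,0,0],[0,0,0,0,0,0,0],[0,0,0,0,0,0,0]]]'
python3 -c "
from h import *;to([.6037,-.0551,.122])"
```

```text
clock: 15.35
position: [0.6039, -0.0547, 0.218]
tool_rot: [-3.141, 0.0, 1.671]
force: [-0.6, -0.1, -1.3]
grip_width: 0.01
finger_force: 58.5
tool mm [-0.3 -0.1 96. ] pos [ 0.6039 -0.0547  0.218 ] rot [-3.141  0.     1.671] t 15.35 w 0.01 F [-0.6 -0.1 -1.3] ff 58.5
```

```bash
python3 -m jog '[[[0,0,20,0,0,0,0],[0,0,20,0,0,0,0],[0,0,20,0,0,0,0],[0,0,15,0,0,0,0],[0,0,7,0,0,0,0]]]'
python3 -m jog '[[[0,0,4,0,0,0,0],[0,0,3,0,0,0,0],[0,0,0,0,0,0,0]]]'
python3 -m jog '[[[0,0,1.5,0,0,0,0],[0,0,0,0,0,0,0]]]'
python3 -m jog '[[[0,0,1,0,0,0,0],[0,0,0,0,0,0,0]]]'
```

```text
clock: 15.85
position: [0.6037, -0.0546, 0.1354]
tool_rot: [-3.14, -0.0, 1.671]
force: [0.5, 0.1, -0.4]
grip_width: 0.0097
finger_force: 58.6
clock: 16.15
position: [0.6042, -0.0546, 0.1297]
tool_rot: [3.141, 0.0, 1.671]
force: [0.1, -0.2, -1.2]
grip_width: 0.0102
finger_force: 58.6
clock: 16.35
position: [0.6041, -0.0545, 0.1282]
tool_rot: [3.141, 0.0, 1.671]
force: [0.6, -0.1, -1.9]
grip_width: 0.0103
finger_force: 58.6
clock: 16.55
position: [0.604, -0.0546, 0.127]
tool_rot: [3.142, 0.0, 1.671]
force: [-0.5, -0.1, -1.2]
grip_width: 0.01
finger_force: 58.6
```

```bash
python3 -m jog '[[[0,0,1.5,0,0,0,0],[0,0,1,0,0,0,0],[0,0,0,0,0,0,0]]]'
python3 -m jog '[[[0,0,1,0,0,0,0],[0,0,0,0,0,0,0]]]'
python3 -m jog '[[[0,0,1,0,0,0,0],[0,0,0,0,0,0,0]]]'
```

```text
clock: 16.85
position: [0.604, -0.0546, 0.1243]
tool_rot: [-3.141, 0.0, 1.671]
force: [-0.7, 0.6, -1.5]
grip_width: 0.01
finger_force: 58.6
clock: 17.05
position: [0.604, -0.0546, 0.1233]
tool_rot: [-3.141, 0.0, 1.671]
force: [0.2, 0.0, -2.0]
grip_width: 0.01
finger_force: 58.6
clock: 17.25
position: [0.6041, -0.0546, 0.1224]
tool_rot: [3.142, 0.0, 1.671]
force: [0.7, -0.9, -1.1]
grip_width: 0.0099
finger_force: 58.7
```

```bash
python3 -m jog '[[[0,0,1,0,0,0,0],[0,0,0,0,0,0,0]]]'
```

```text
clock: 17.45
position: [0.6042, -0.0546, 0.1223]
tool_rot: [3.141, -0.0, 1.671]
force: [-5.0, 1.1, 15.3]
grip_width: 0.0103
finger_force: 60.5
```

Floor contact came at the expected height. I'll release, lift, move back and check.

```bash
python3 -m jog '[[[0,0,-0.7,0,0,0,0],[0,0,0,0,0,0,0.2],[0,0,0,0,0,0,0.4],[0,0,0,0,0,0,0.4],[0,0,0,0,0,0,0.4]]]'
python3 -m jog '[[[0,0,-10,0,0,0,0.4],[0,0,-25,0,0,0,0.4],[0,0,-40,0,0,0,0.4],[0,0,-45,0,0,0,0.4],[0,0,-40,0,0,0,0.4]]]'
python3 -m jog '[[[-50,0,-20,0,0,0,0.4],[-50,0,0,0,0,0,0.4],[-50,0,0,0,0,0,0.4],[-30,0,0,0,0,0,0.4],[0,0,0,0,0,0,0.4]]]'
python3 - <<'E'
from h import *;import cv2
L=[]
for n in("scene","top"):
    f,K,Rc,C=cam(n);u,v=proj([.597,0,.03],K,Rc,C).astype(int)
    i=f["img"][v-50:v+50,u-65:u+65];L.append(cv2.cvtColor(cv2.resize(i,(390,300),interpolation=cv2.INTER_CUBIC),cv2.COLOR_RGB2BGR))
    print(n,[(np.round(d["xyz"],3).tolist(),round(d["conf"],2)) for d in bot.spot_point("packed_1",f)])
cv2.imwrite("pics/end.png",np.hstack(L))
E
```

```text
clock: 17.95
position: [0.604, -0.0545, 0.1221]
tool_rot: [-3.141, 0.0, 1.671]
force: [0.3, 0.5, -0.2]
grip_width: 0.0339
finger_force: 0.0
clock: 18.45
position: [0.6038, -0.0548, 0.285]
tool_rot: [3.141, 0.0, 1.67]
force: [0.2, -0.4, -0.2]
grip_width: 0.0342
finger_force: 0.0
clock: 18.95
position: [0.6205, -0.2354, 0.3015]
tool_rot: [-3.141, 0.003, 1.665]
force: [-1.6, 0.4, 0.6]
grip_width: 0.0344
finger_force: 0.0
scene [([0.592, 0.058, 0.004], 0.86), ([0.644, 0.031, 0.005], 0.81), ([0.544, 0.024, 0.004], 0.79), ([0.554, -0.032, 0.004], 0.54), ([0.649, -0.024, 0.005], 0.5)]
top [([0.547, 0.024, 0.002], 0.77), ([0.554, -0.033, 0.003], 0.77), ([0.652, -0.022, 0.003], 0.68), ([0.588, 0.053, 0.001], 0.6), ([0.641, 0.029, 0.002], 0.58)]
```

View pics/end.png

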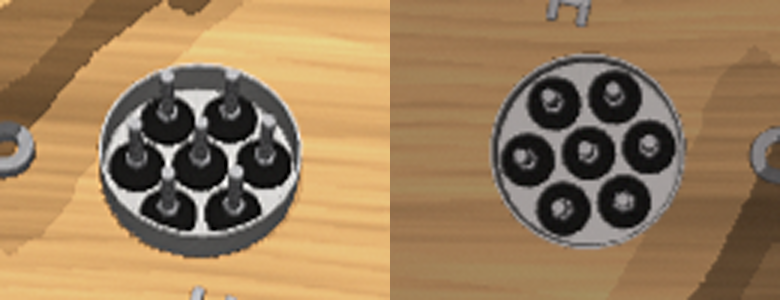

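All seven feet stand upright, six round one. The middle foot is at (588,152) and the ring foot at (648,147) in the right panel, and the arm is clear.

```bash
python3 -c "
from workcell import bot;print(bot.job_done())"
```

```text
the job is handed in; nothing more can be done
None
```

Both loose feet were lowered onto the tin's floor, one in the middle and one in the empty ring place. The last pictures show all seven upright, packed six round one, and I handed the job in at about 19 s of the 61 s; no verdict was returned.

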